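# Refit the washed knob on the portable gas hob and light it

## Robot

A 6-joint arm with a two-finger parallel gripper is mounted at the origin on a cart in front of the work surface, level with it; the furniture and walls round the work are solid. World frame = base frame: x ahead of the robot, y to its left, z up, the work surface at z = 0. Lengths are in m, angles in rad, forces in N, time in s.
With the tool pointing down it reaches from about 0.375 to 0.9 m from the base axis. Payload 3.1 kg.
Tool frame: the origin (TCP) lies between the finger pads; the fingertips stand manip.finger_overhang ahead of it and the grasp point (between the pads) lies 5 mm behind it (manip.finger_overhang is the distance from the TCP to the fingertips, in m); z points along the fingers, y is the line along which they close (so a half turn about z gives the same grasp; the last joint's range is limited). The gripper opens to 85 mm and grips with 20 to 120 N. Pads are 22 mm wide; open, the fingers measure 114 mm over their backs; the gripper's body (76 mm by 85 mm) begins 54 mm behind the grasp point. The pads swing forward as they close: fully open they stand 13 mm farther back than shut.
Start: joints at [-1.454, 0.527, 1.433, -0, 1.181, -0.178], TCP at [0.182, -0.598, 0.245] pointing down, gripper open.
Joint ranges: [-3.08, 3.08], [-0.75, 2.2], [0.22, 2.44], [-1.43, 4.57], [0, 2.65], [-2.85, 2.85]. Speed limits (rad/s): [2.79, 2.79, 3.14, 3.14, 3.14, 3.14].

## Interface

Orientations are given as a unit quaternion [x, y, z, w].
In Python, from station import manip gives the robot as it stands.
- The arm moves only by the tool drive_tool, never from a script. Its argument "plan" is a list of rows, each a list of 7 numbers: the shift along the tool's x, y, z in m, then the turn, a rotation vector about the tool's x, y, z in degrees, then the opening, from -1 (shut) to 1 (fully open). In form: [[x, y, z, wx, wy, wz, gripper], ...]. A call has 1 to 10 rows; each row shifts and turns the commanded pose from where the row before left it, along the tool's axes as they then stand; what a row does not reach is not made up. A row lasts 1/10 s, in which the tool goes at most 50 mm and 8.59 degrees, less where a joint would pass 70% of its speed; a pose out of reach is approached as far as the arm can. A call is refused whole if a number of a shift passes 0.05 or a number of a turn 8.59, either way. A call with a gripper value outside its range is refused whole. The fingers move at their own pace and stop on an object; "newtons" is the grip in N (left out, the last holds). Time passes only in rows, so rows that do not move let the fingers close. It gives the time, the measured TCP pose, the force, the opening and the grip force at its end, in the units of the state.
- manip.sense(): the state, without advancing time (a new reading comes with each control period).
- manip.snapshot(name): name is "scene" or "top" or "wrist"; returns a dict with "image" (384x512x3 uint8, red, green, blue), "z_map" (384x512 float32, m along the optical axis (not along the pixel's ray), 0 where there is no reading), "fov_y" (degrees; the focal length in pixels is half the picture's height over the tangent of half this angle, whatever the lens; pixels are square), "cx", "cy" (the principal point, pixels), "extrinsics" (4x4, takes a point from camera to world coordinates); the wrist camera has in their place "mount" (4x4, takes a point from camera to tool coordinates, whose origin is the TCP and whose axes are the flange's). Camera axes: x right, y up, looking along -z (the intrinsics and any distortion apply to the point x, -y, -z); pixel columns grow to the right and rows downward; lengths in m; the calibration is good to about 2 mm. A picture is of the moment at which its call begins: read the wrist's pose just before it.
- manip.sign_off(): hands the job in; it is judged then, once.
The state is a dict: "t": time; "q": joint angles; "qd": joint speeds; "tau": joint torques, N m; "tcp_pos": TCP position; "tool_rot": TCP orientation; "force": force on the tool from outside, world axes, zero at the start; "ft_torque": the same for the moment, N m; "finger_gap": opening from 0.0 (shut) to 1.0 (fully open); "gripper_force": force on a finger pad.
Only numpy, scipy, OpenCV 4.12 (cv2) and the standard library are available. Lean on these libraries where they do the work, as an engineer would, in place of code of your own. Each camera call takes 0.05 s, during which the arm holds its last target. There are 200 camera calls.

## Task

The black control knob of the portable gas hob has been washed and lies on the white draining board. Pick it up, turn it so that the flat of its D-shaped hole matches the flat of the bare stem on the hob, and push it fully home on the stem without forcing it; then press it right in and, keeping it pressed, turn it a quarter turn anticlockwise to the large-flame mark. Finish there, still gripping the knob and holding it pressed right in, and leave everything else undisturbed.

Things in the scene. Friction and masses are not known exactly. Their poses are not given: they have to be found in the camera images.
- knob: black knob, 60 g: skirt 44 mm wide, 20 mm high; on it a bar grip 42 x 13 mm, 20 to 40.5 mm above the underside; grip across the bar. Origin: centre of underside; z up; x along the bar to the pointer end (white line). D-hole below: 16 mm deep, 13.4 mm across, flat 2.8 mm from the axis on the pointer side. Starts upright on the board (top 14 mm), pointer within 1.3 rad of world +x
- hob: portable gas hob, fixed, 340 (y) x 230 mm (x), origin under its centre, top plate 70 mm up; x to its back, y to its left. Pan support (x -88 to 88, y -26 to 150 mm) reaches 99 mm up. Bare stem at x -30, y -115 mm, round it printed marks: off (ring, behind), large flame (left), small flame (front)
- stem_top (a point): centre of the top of the bare D-stem, 95 mm above the worktop when not pressed; turns with the stem; z up, x out of its flat. Stem 12 mm across, flat 2.2 mm from the axis, bevelled 1 mm at the top, 25 mm out of the plate; goes on freely within about 0.2 rad; fitted, it has about 0.3 rad of play. At off (the start) x points to the back of the hob, as the fitted knob's pointer does
- stem_seat (a point): point on the stem's axis 16 mm below stem_top: the knob's origin lies here when it is fully home (9 mm above the top plate when not pressed); axes as for stem_top
- valve_push (a joint): how far the stem is pressed in, m: 0 out (start) to 0.006 (stop). A spring pushes it out with 8.4 N at the start of its travel and 12.6 N at the stop.
- valve_turn (a joint): stem angle, rad: 0 off (start), grows anticlockwise from above; large flame at 1.57, stop at 2.8. A notch blocks turning from off until the stem is pressed in 4 mm; then it turns with slight friction (0.03 N m)
- drain_board: white draining board, fixed, 420 mm (its x) by 280 mm (its y), 14 mm thick, origin at the centre of its underside; its x runs roughly along world +y.
- glass: clear drinking glass, loose, 81 mm across, 93 mm high, on the back left corner of the board; leave alone. Origin at the centre of its underside.
- cup: pink cup, loose, 87 mm across, 118 mm with its handle, 97 mm high, on the back right corner of the board; leave alone. Origin on its underside, 15 mm from the bowl's axis towards the handle.
- pepper_mill: dark wooden pepper mill, loose, 55 mm across, 171 mm high, at the right; leave alone. Origin under its centre.
- jar_white: white jar with a white cap, loose, 54 mm across, 95 mm high, at the left; leave alone. Origin under its centre.

How it is judged:
By the outcome, as a careful person would: the job done as asked, in the order asked, and still so for the second after the job is handed in, while the arm keeps its last pose, push and grip.
It also fails if it takes over 51 s, if anything falls off the work surface, if the arm or the gripper's body presses on something with over 40 N, if the wrist force passes 120 N, or if a joint passes its speed limit or range.

## Working session

There is one attempt and no reset: what is moved stays moved. The work goes in short steps, Python scripts to look and compute and a tool call to move; the robot and the scene stay as the last step left them, time stands still between calls to the robot, and variables do not carry over. Pictures are saved under pics/ and viewed, at most 10 in all, crops included, and the job is handed in when it is done.

Besides the shell and the picture viewer there is one more tool, called in YAML: its name, and indented under it one key for each argument. drive_tool: Moves the arm, as the interface text tells. Its arguments: {"type":"object","properties":{"plan":{"type":"array"},"newtons":{"type":"number"}},"required":["plan"]}

```bash
ls; mkdir -p pics; cat > h.py <<'E'
import numpy as np, cv2
from station import manip
from scipy.spatial.transform import Rotation as R
def snap(n):
    s=manip.sense(); d=manip.snapshot(n)
    if 'extrinsics' in d: T=np.array(d['extrinsics'])
    else:
        W=np.eye(4); W[:3,:3]=R.from_quat(s['tool_rot']).as_matrix(); W[:3,3]=s['tcp_pos']
        T=W@np.array(d['mount'])
    d['T']=T; d['f']=d['image'].shape[0]/2/np.tan(np.radians(d['fov_y']/2)); return d
def ray(d,u,v):
    r=np.array([(u-d['cx'])/d['f'],-(v-d['cy'])/d['f'],-1.]); return d['T'][:3,3],d['T'][:3,:3]@r
def onz(d,u,v,z):
    o,r=ray(d,u,v); return o+r*(z-o[2])/r[2]
def proj(d,p):
    c=np.linalg.inv(d['T'])@np.append(p,1); return d['cx']+d['f']*c[0]/-c[2], d['cy']+d['f']*c[1]/c[2]
def cloud(d):
    h,w=d['z_map'].shape; u,v=np.meshgrid(np.arange(w),np.arange(h)); z=d['z_map']
    c=np.stack([(u-d['cx'])/d['f']*z,-(v-d['cy'])/d['f']*z,-z],-1)
    P=c@d['T'][:3,:3].T+d['T'][:3,3]; P[z==0]=np.nan; return P
def save(d,n,crop=None,k=1):
    im=d['image'][...,::-1]
    if crop: a,b,c,e=crop; im=im[b:e,a:c]
    cv2.imwrite('pics/'+n,cv2.resize(im,None,fx=k,fy=k,interpolation=cv2.INTER_CUBIC))
E
python3 - <<'E'
from h import *
a=snap('scene');b=snap('top')
cv2.imwrite('pics/a.png',cv2.resize(np.vstack([a['image'],b['image']])[...,::-1],(400,600)))
save(b,'top.png',k=1.5)
save(a,'scene.png',k=1.5)
for d in (a,b): print({k:v for k,v in d.items() if k not in('image','z_map')})
print(manip.sense(), manip.finger_overhang)
E
```

```text
pics
{'fov_y': 42.45707424012213, 'cx': 254.38822057506022, 'cy': 194.51664511129707, 'extrinsics': array([[-0.81714824,  0.42402046, -0.39048099, -0.22373427],
       [-0.57640006, -0.59444683,  0.5607102 ,  1.10047938],
       [ 0.00563241,  0.68325662,  0.7301566 ,  1.50288231],
       [ 0.        ,  0.        ,  0.        ,  1.        ]]), 'T': array([[-0.81714824,  0.42402046, -0.39048099, -0.22373427],
       [-0.57640006, -0.59444683,  0.5607102 ,  1.10047938],
       [ 0.00563241,  0.68325662,  0.7301566 ,  1.50288231],
       [ 0.        ,  0.        ,  0.        ,  1.        ]]), 'f': np.float64(494.27522769081384)}
{'fov_y': 56.11273653387858, 'cx': 254.78898010592823, 'cy': 196.5091625181568, 'extrinsics': array([[ 0.02331346,  0.99030522, -0.13693817,  0.30622727],
       [-0.99947676,  0.02615986,  0.01902305,  0.0310715 ],
       [ 0.02242091,  0.13642302,  0.99039692,  1.60915164],
       [ 0.        ,  0.        ,  0.        ,  1.        ]]), 'T': array([[ 0.02331346,  0.99030522, -0.13693817,  0.30622727],
       [-0.99947676,  0.02615986,  0.01902305,  0.0310715 ],
       [ 0.02242091,  0.13642302,  0.99039692,  1.60915164],
       [ 0.        ,  0.        ,  0.        ,  1.        ]]), 'f': np.float64(360.24403650373733)}
{'t': 0.1, 'q': array([-1.45348631e+00,  5.28345687e-01,  1.43381768e+00, -3.35789630e-05,
        1.18142805e+00, -1.78509270e-01]), 'qd': array([ 0.00027894, -0.00301485, -0.00249593,  0.00079311,  0.00092607,
       -0.00084067]), 'tau': array([ 1.31572415e-04, -4.43302238e+01, -1.78585714e+01, -2.89608342e-04,
        3.93865543e-03, -6.54473649e-07]), 'tcp_pos': array([ 0.18213941, -0.59719478,  0.24443453]), 'tool_rot': array([ 9.89079861e-01,  1.47377168e-01,  1.50568174e-05, -9.99389164e-04]), 'force': array([ 0.1055872 , -0.26474705,  0.24303412]), 'ft_torque': array([ 0.00406324, -0.00889052,  0.06436314]), 'gripper_force': 0.0, 'finger_gap': 0.998426457807105} 0.014
```

View pics/top.png

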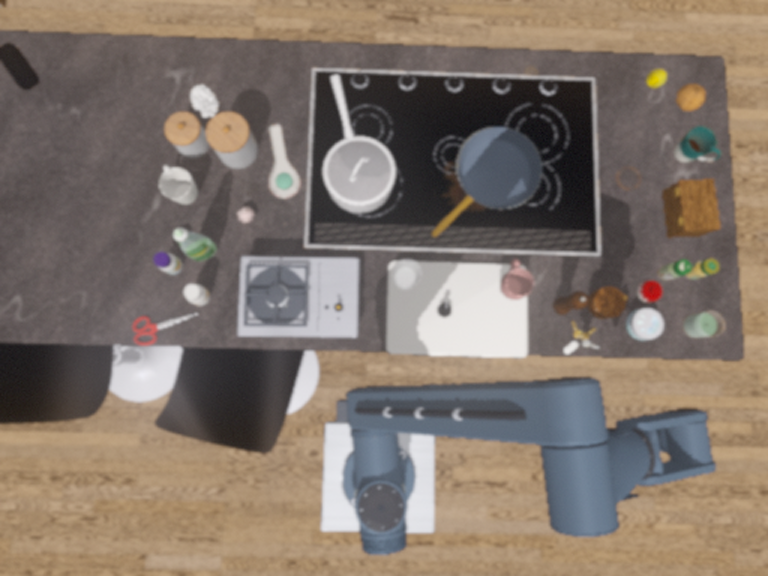

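View pics/scene.png

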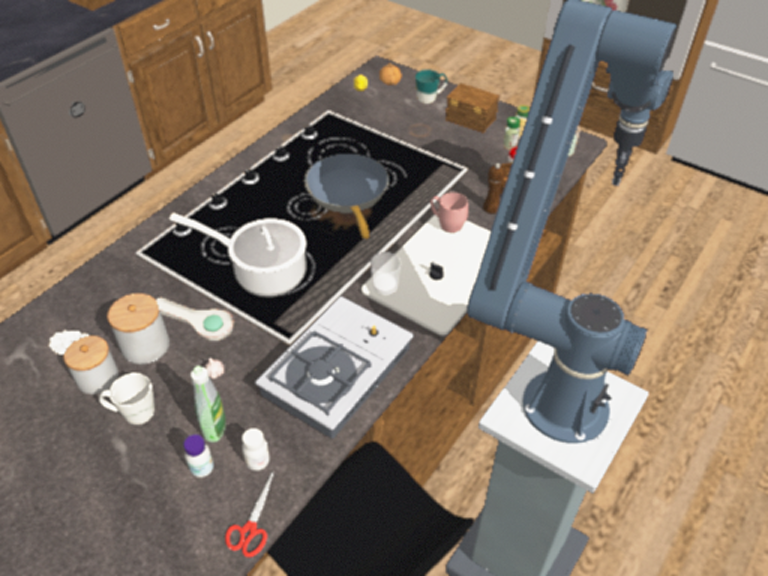

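The top view shows the knob at about (445,309)/1.5, the stem at (339,307)/1.5, the hob to the left of the board, and the glass and cup on the board's back corners. I'll get coarse positions from this, then use the wrist camera.

```bash
python3 - <<'E'
from h import *
b=snap('top');a=snap('scene')
print('knob',onz(b,296.5,206,.05),onz(a,436/1.5,271/1.5,.05))
print('stem',onz(b,226,205,.095),onz(a,374/1.5,331/1.5,.095))
for n,(u,v) in dict(tl=(239,256),tr=(359,257),br=(358,336),bl=(237,336)).items(): print(n,onz(b,u/1.5,v/1.5,.07))
P=cloud(b)
print(P[205,226],P[206,296],P[190,230])
im=cv2.cvtColor(b['image'],cv2.COLOR_RGB2HSV)
bx=b['image'][170:240,250:360].max(-1)<70
ys,xs=np.nonzero(bx); print(xs.mean()+250,ys.mean()+170,len(xs))
w=snap('wrist'); print(w['mount'],w['f'],w['cx'],w['cy'],w['T'])
cv2.imwrite('pics/crops.png',np.hstack([cv2.resize(b['image'][170:240,150:360][...,::-1],None,fx=3.6,fy=3.6)]))
E
```

```text
knob [ 0.48480145 -0.18192836  0.05      ] [ 0.47630513 -0.16649933  0.05      ]
stem [0.47619044 0.12269565 0.095     ] [0.4677578 0.1390056 0.095    ]
tl [0.62106417 0.41750066 0.07      ]
tr [0.62782297 0.07133794 0.07      ]
br [0.39890554 0.06750049 0.07      ]
bl [0.39046293 0.40945155 0.07      ]
[0.47845033 0.12391392 0.0748673 ] [ 0.4839183  -0.17876389  0.05721991] [0.54404681 0.10902451 0.07341943]
nan nan 0
[[ 7.04605799e-04  9.51866153e-01  3.06513181e-01  7.83476832e-02]
 [ 9.99999634e-01 -5.21805730e-04 -6.78327528e-04  2.39820479e-04]
 [-4.85736680e-04  3.06513546e-01 -9.51866172e-01 -1.29031347e-01]
 [ 0.00000000e+00  0.00000000e+00  0.00000000e+00  1.00000000e+00]] 294.8935044118122 250.54987764359302 190.41610429476734 [[ 2.92132803e-01  9.10342233e-01  2.93147479e-01  2.57177042e-01]
 [-9.56377373e-01  2.78347567e-01  8.86845635e-02 -5.74988615e-01]
 [-8.63584123e-04 -3.06267286e-01  9.51945168e-01  3.73734147e-01]
 [ 0.00000000e+00  0.00000000e+00  0.00000000e+00  1.00000000e+00]]<stdin>:10: RuntimeWarning: Mean of empty slice.
  ret = ret.dtype.type(ret / rcount)
```

View pics/crops.png

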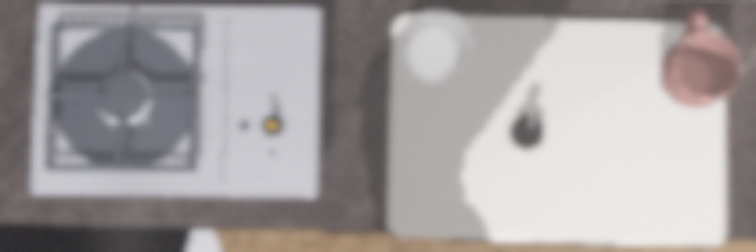

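drive_tool:
  plan:
    - [0.027, -0.021, 0, 0, 0, 0, 1]
    - [0.027, -0.021, 0, 0, 0, 0, 1]
    - [0.027, -0.021, 0, 0, 0, 0, 1]
    - [0.027, -0.021, 0, 0, 0, 0, 1]
    - [0.027, -0.021, 0, 0, 0, 0, 1]
    - [0.027, -0.021, 0, 0, 0, 0, 1]
    - [0.027, -0.021, 0, 0, 0, 0, 1]
    - [0.027, -0.021, 0, 0, 0, 0, 1]

```text
t: 1.05
tcp_pos: [0.3405, -0.373, 0.2454]
tool_rot: [0.989, 0.147, 0.0, 0.0]
force: [-0.6, -0.4, 0.1]
finger_gap: 0.999
gripper_force: 0.0
```

drive_tool:
  plan:
    - [0.027, -0.021, 0, 0, 0, 0, 1]
    - [0.027, -0.021, 0, 0, 0, 0, 1]
    - [0.027, -0.021, 0, 0, 0, 0, 1]
    - [0.027, -0.021, 0, 0, 0, 0, 1]
    - [0.027, -0.021, 0, 0, 0, 0, 1]
    - [0.027, -0.021, 0, 0, 0, 0, 1]
    - [0.027, -0.021, 0, 0, 0, 0, 1]
    - [0, 0, 0, 0, 0, 0, 1]
    - [0, 0, 0, 0, 0, 0, 1]

```text
t: 1.95
tcp_pos: [0.4779, -0.178, 0.2453]
tool_rot: [0.989, 0.148, -0.0, 0.0]
force: [0.9, 0.4, 1.1]
finger_gap: 0.996
gripper_force: 0.0
```

```bash
python3 - <<'E'
from h import *
w=snap('wrist'); save(w,'w1.png',k=1.5)
s=manip.sense();print(s['t'],s['tcp_pos'],s['tool_rot'],s['q'])
print(proj(w,[.482,-.176,.05]))
P=cloud(w)
np.savez('w1.npz',P=P,im=w['image'])
m=(w['image'].max(-1)<80)&(P[...,2]<.075)&(P[...,2]>.02)
m&=np.hypot(P[...,0]-.482,P[...,1]+.176)<.06
print(m.sum(),np.nanpercentile(P[m],[2,50,98],axis=0))
E
```

```text
2.0 [ 0.47754936 -0.17862306  0.24526533] [ 9.89033025e-01  1.47694242e-01 -2.46031439e-04  1.60376219e-04] [-5.77071202e-01  3.73481717e-01  1.71750332e+00 -6.52723521e-04
  1.05076314e+00  6.97576421e-01]
(np.float64(249.49808982396758), np.float64(164.45125949898883))
993 [[ 0.47024892 -0.200976    0.02181964]
 [ 0.48964166 -0.18024795  0.03535846]
 [ 0.50853434 -0.16363876  0.05568487]]
```

View pics/w1.png

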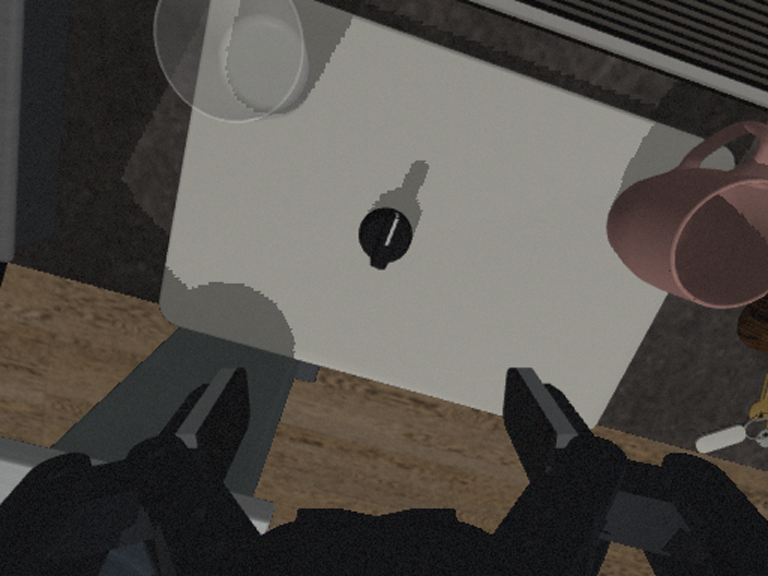

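The wrist view shows the knob at (386,236)/1.5, with its white line running from (387,246) up to (398,213)/1.5 and pointing to the upper right. The glass and cup are clear of it.

```bash
cat >> h.py <<'E'
def line(d,c,rad,z,thr=140,off=0):
    "centroid & world direction of a bright line near pixel c"
    g=d['image'].max(-1).astype(int); v,u=np.indices(g.shape)
    m=((g>thr)&(np.hypot(u-c[0],v-c[1])<rad)).astype(np.uint8)
    n,l,st,ce=cv2.connectedComponentsWithStats(m); print('comps',st[1:,4],ce[1:])
    k=1+np.argmax(st[1:,4]); ys,xs=np.nonzero(l==k)
    q=np.array([onz(d,x,y,z)[:2] for x,y in zip(xs,ys)]); c=q.mean(0)
    w,V=np.linalg.eigh(np.cov((q-c).T)); e=V[:,1]; t=(q-c)@e
    return c,e,t.min(),t.max()
E
python3 - <<'E'
from h import *
w=snap('wrist')
g=w['image'].max(-1)
m=(g<75).astype(np.uint8); n,l,st,ce=cv2.connectedComponentsWithStats(m)
k=l[165,252]; print(st[k],ce[k])
for y in range(136,182): print(y,' '.join('%3d'%x for x in g[y,236:280]))
print(line(w,(262,152),18,.0545))
E
```

```text
[ 239  138   36   42 1041] [255.72814601 156.7598463 ]
136 149 149 147 149 147 146 148 148 147 148 148 146 107  99  95  97  99  98  98  97  95  98  99  96 100  99  97  97  99  98  98  98 100  99 101  96  99  97  97  98  97  99  99 143
137 148 146 148 147 146 147 150 145 149 147 145 144 147 102  98  96  97  95  96  97  92  96  98  94  95  97 100  99  99 100  98  97  97  98  98 101  97 101  98  99  97  99 102 101
138 149 149 149 147 146 146 148 148 147 145 148 101  98  95  93  75  55  55  36  15  23  28  38  33  55  71  95  97  99 101  97  97  99  95  99  97  99  99 100 100  99  96  97 100
139 146 148 148 148 148 149 147 146 148 146 146 100  93  57  21  18  21  20  18  17  20  14  21  18  22  12  22  56  74  94 100 100  98  99 102  96  97  98  98  96 100  95  98 100
140 150 146 147 146 148 150 148 149 149 101  96  58  22  27  18  21  26  23  23  17  19  21  23  24  22  23  26  29  26  55  93 100  98  99  96  99  96  96 101  99 102  99  98 100
141 147 147 148 147 148 144 146 147 144 111  44  15  19  24  19  19  18  23  22  14  14  21  23  20  23  19  27  69  46  19  39  73  96  99  97 1
[... 6747 characters left out ...]
149 148 148 148 120  71  91  93 147 150 148 147 147 148 149 151 147 150 149 148 149 149 149 150 148 149 148 149 149 149 147 149
180 149 149 148 148 149 145 147 149 151 147 148 150 144 146 147 147 147 144 147 150 148 147 147 148 146 150 148 148 149 148 150 148 150 145 147 149 149 148 144 147 151 150 148 149
181 149 150 148 147 149 147 151 146 147 149 148 149 149 147 149 148 149 147 147 148 147 147 150 149 148 149 150 147 148 150 150 149 149 146 150 148 150 147 144 152 148 147 148 148
comps [24 68] [[260.125      153.625     ]
 [276.25       157.60294118]]
(array([ 0.49854114, -0.20226834]), array([-0.99966642,  0.02582721]), np.float64(-0.011976632862140768), np.float64(0.013194733357546522))
```

```bash
python3 - <<'E'
from h import *
w=snap('wrist')
print('skirt c',onz(w,256.4,156,.034),onz(w,256.4,156,.024), 'diam',np.linalg.norm(onz(w,238.6,156,.034)-onz(w,274.2,156,.034)))
c,e,a,b=line(w,(260,153.5),12,.0545,95)
if e[0]<0: e=-e
print(c,e,a,b,'yaw',np.arctan2(e[1],e[0]))
A=onz(w,264.2,144.7,.0545);print('pointer end',A,'centre est',A[:2]-.021*e)
B=onz(w,253.5,179,.0545);print('tail',B, B[:2]+.021*e)
s=manip.sense();print(s['t'],s['tcp_pos'],R.from_quat(s['tool_rot']).as_matrix()[:,0])
E
```

```text
skirt c [ 0.4899536  -0.18289849  0.034     ] [ 0.48811673 -0.18367522  0.024     ] diam 0.041593950821711766
comps [ 2 41] [[263.5        143.        ]
 [259.73170732 153.41463415]]
[ 0.49748851 -0.18394133] [ 0.99798047 -0.0635215 ] -0.009881436319123034 0.0103542257619747 yaw -0.06356429916522197
pointer end [ 0.50804051 -0.18570861  0.0545    ] centre est [ 0.48708292 -0.18437465]
tail [ 0.46774709 -0.18598077  0.0545    ] [ 0.48870468 -0.18731472]
2.1 [ 0.47729423 -0.17933986  0.24527028] [ 9.56937293e-01  2.90294446e-01 -3.89117710e-04]
```

drive_tool:
  plan:
    - [0.0076, 0.0083, 0, 0, 0, 0, 1]
    - [0, 0, 0.023, 0, 0, 5.1, 1]
    - [0, 0, 0.023, 0, 0, 5.1, 1]
    - [0, 0, 0.023, 0, 0, 5.1, 1]
    - [0, 0, 0.023, 0, 0, 5.1, 1]
    - [0, 0, 0.023, 0, 0, 0, 1]
    - [0, 0, 0, 0, 0, 0, 1]
    - [0, 0, 0, 0, 0, 0, 1]
    - [0, 0, 0, 0, 0, 0, 1]

```text
t: 3.0
tcp_pos: [0.4884, -0.1852, 0.1314]
tool_rot: [1.0, -0.03, 0.001, 0.001]
force: [0.0, -0.4, 0.7]
finger_gap: 1.001
gripper_force: 0.0
```

```bash
python3 - <<'E'
from h import *
w=snap('wrist')
s=manip.sense();print(s['t'],s['tcp_pos'],R.from_quat(s['tool_rot']).as_matrix()[:,0])
u,v=proj(w,[.487,-.185,.0545]); print(u,v)
save(w,'w2.png',(int(u)-80,int(v)-70,int(u)+80,int(v)+50),5); print(int(u)-80,int(v)-70)
P=cloud(w); print(P[int(v),int(u)],P[int(v),int(u)+60])
E
```

```text
3.05 [ 0.48840444 -0.18505716  0.13154386] [ 0.99816178 -0.06055591  0.00245953]
249.6411303458503 207.96795062061463
169 137
[ 0.48808514 -0.18458934  0.05524366] [ 0.46896273 -0.23708118  0.01367359]
```

View pics/w2.png

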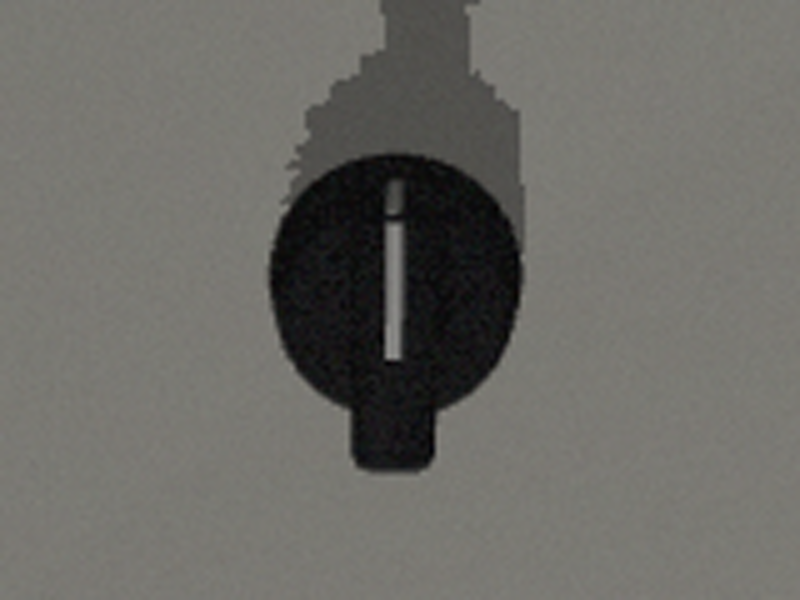

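The knob is aligned with the tool. Its line is vertical at crop u=394, the pointer end is at v=215, the tail at v=470, and the skirt runs from 270 to 522.

```bash
python3 - <<'E'
from h import *
w=snap('wrist');s=manip.sense()
f=lambda u,v,z:onz(w,169+u/5-.4,137+v/5-.4,z)
A=f(394.5,217,.0545);B=f(393,470,.0545);print(A,B,np.linalg.norm(A-B),(A+B)/2)
print('line',f(394.5,360,.0545))
for z in (.034,.014): print('skirt',f(396,280,z),np.linalg.norm(f(270,280,z)-f(522,280,z)), 'rear edge',f(396,154,z))
Rm=R.from_quat(s['tool_rot']).as_matrix(); print('mid in tool',Rm.T@((A+B)/2-s['tcp_pos']))
print(np.degrees(np.arctan2(*(A-B)[1::-1])), s['t'])
E
```

```text
[ 0.50871188 -0.18461844  0.0545    ] [ 0.4684899  -0.18184883  0.0545    ] 0.04031721320113938 [ 0.48860089 -0.18323363  0.0545    ]
line [ 0.48652216 -0.18321779  0.0545    ]
skirt [ 0.49240421 -0.1836641   0.034     ] 0.04077782724195316 rear edge [ 0.51324546 -0.18497317  0.034     ]
skirt [ 0.48587921 -0.18310961  0.014     ] 0.04437426596945076 rear edge [ 0.50855858 -0.18453413  0.014     ]
mid in tool [-2.13111346e-05 -1.76749623e-03  7.70637014e-02]
-3.9390688368605953 3.1
```

drive_tool:
  plan:
    - [0, -0.0018, 0.021, 0, 0, 0, 1]
    - [0, 0, 0.02, 0, 0, 0, 1]
    - [0, 0, 0.02, 0, 0, 0, 1]
    - [0, 0, 0.015, 0, 0, 0, 1]
    - [0, 0, 0.005, 0, 0, 0, 1]
    - [0, 0, 0, 0, 0, 0, 1]
    - [0, 0, 0, 0, 0, 0, 1]

```text
t: 3.8
tcp_pos: [0.4882, -0.1827, 0.0502]
tool_rot: [1.0, -0.03, 0.001, 0.0]
force: [-0.1, -0.3, 0.6]
finger_gap: 1.001
gripper_force: 0.0
```

drive_tool:
  plan:
    - [0, 0, 0, 0, 0, 0, -1]
    - [0, 0, 0, 0, 0, 0, -1]
    - [0, 0, 0, 0, 0, 0, -1]
    - [0, 0, 0, 0, 0, 0, -1]
    - [0, 0, 0, 0, 0, 0, -1]
    - [0, 0, 0, 0, 0, 0, -1]
    - [0, 0, 0, 0, 0, 0, -1]
    - [0, 0, 0, 0, 0, 0, -1]
    - [0, 0, 0, 0, 0, 0, -1]
    - [0, 0, 0, 0, 0, 0, -1]
  newtons: 60

```text
t: 4.8
tcp_pos: [0.4878, -0.1825, 0.0496]
tool_rot: [1.0, -0.03, 0.0, 0.0]
force: [-0.4, -0.0, 5.0]
finger_gap: 0.137
gripper_force: 59.3
```

drive_tool:
  plan:
    - [0, 0, -0.01, 0, 0, 0, -1]
    - [0, 0, -0.04, 0, 0, 0, -1]
    - [0, 0, -0.05, 0, 0, 0, -1]
    - [0, 0, -0.05, 0, 0, 0, -1]
    - [-0.0072, -0.025, 0, 0, 0, 0, -1]
    - [-0.0072, -0.025, 0, 0, 0, 0, -1]
    - [-0.0072, -0.025, 0, 0, 0, 0, -1]
    - [-0.0072, -0.025, 0, 0, 0, 0, -1]
    - [-0.0072, -0.025, 0, 0, 0, 0, -1]

```text
t: 5.7
tcp_pos: [0.4583, -0.0543, 0.1995]
tool_rot: [1.0, -0.03, -0.0, -0.0]
force: [0.0, -0.5, -0.6]
finger_gap: 0.138
gripper_force: 58.7
```

drive_tool:
  plan:
    - [-0.0072, -0.025, 0, 0, 0, 0, -1]
    - [-0.0072, -0.025, 0, 0, 0, 0, -1]
    - [-0.0072, -0.025, 0, 0, 0, 0, -1]
    - [-0.0072, -0.025, 0, 0, 0, 0, -1]
    - [-0.0072, -0.025, 0, 0, 0, 0, -1]
    - [-0.0072, -0.025, 0, 0, 0, 0, -1]
    - [-0.0072, -0.025, 0, 0, 0, -4.8, -1]
    - [0, 0, 0, 0, 0, 0, -1]
    - [0, 0, 0, 0, 0, 0, -1]
    - [0, 0, 0, 0, 0, 0, -1]

```text
t: 6.7
tcp_pos: [0.4196, 0.1217, 0.1994]
tool_rot: [1.0, 0.011, 0.0, 0.0]
force: [-0.5, 0.6, -1.1]
finger_gap: 0.133
gripper_force: 58.8
```

```bash
python3 - <<'E'
from h import *
w=snap('wrist')
s=manip.sense();print(s['t'],s['tcp_pos'],R.from_quat(s['tool_rot']).as_matrix()[:,0],s['force'],s['finger_gap'])
print(proj(w,[.477,.124,.095]),proj(w,s['tcp_pos']))
save(w,'w3.png',k=1.5); cv2.imwrite('pics/w3raw.png',w['image'][...,::-1])
E
```

```text
6.75 [0.41972345 0.12156177 0.19935643] [9.99757084e-01 2.20398070e-02 1.43838374e-04] [0.47781171 0.16543145 0.43902989] 0.137403336230199
(np.float64(248.7182581589875), np.float64(123.97877873349915)) (np.float64(250.05087877746718), np.float64(260.7334214000795))
```

View pics/w3.png

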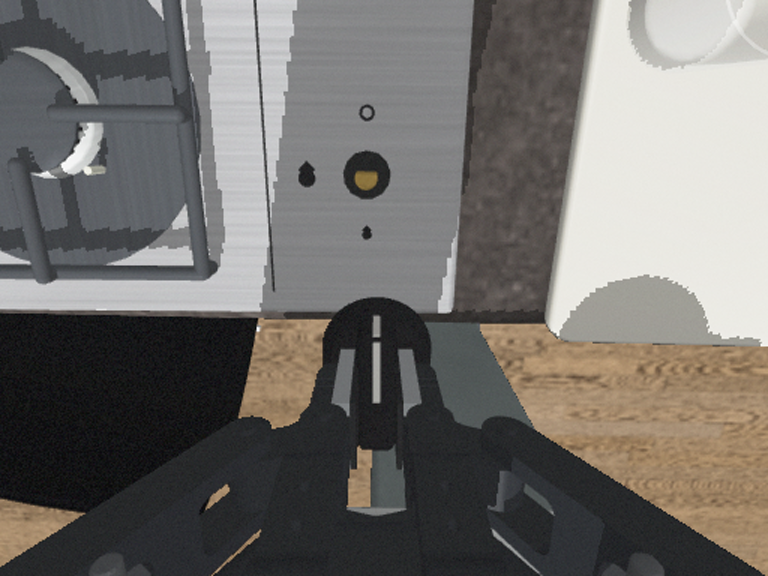

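The view shows the brass D at (366,178)/1.5 with its flat toward the back of the hob. The off ring is at (367,113), the large flame at (307,175) and the small flame at (367,233). The gripped knob's line is vertical at u=376.

```bash
python3 - <<'E'
from h import *
w=snap('wrist'); s=manip.sense(); im=w['image'].astype(int)
Rm=R.from_quat(s['tool_rot']).as_matrix()
# brass
m=((im[...,0]-im[...,2]>40)).astype(np.uint8); m[:100]=0;m[140:]=0;m[:,:225]=0;m[:,265:]=0
x,y,bw,bh=cv2.boundingRect(m); print('brass',x,y,bw,bh,m.sum())
for n,u,v in (('L',x-.5,y+3),('R',x+bw-.5,y+3),('flat',x+bw/2-.5,y-.5),('bot',x+bw/2-.5,y+bh-.5)): print(n,Rm.T@(onz(w,u,v,.095)-s['tcp_pos']))
# marks & collar on plate
g=im.max(-1)
d=(g<70).astype(np.uint8); d[:60]=0; d[170:]=0; d[:,:195]=0; d[:,265:]=0
n,l,st,ce=cv2.connectedComponentsWithStats(d)
for k in range(1,n):
    if st[k,4]>8: print(st[k],(Rm.T@(onz(w,*ce[k],.07)-s['tcp_pos']))[:2])
# knob in tool frame
zt=s['tcp_pos'][2]+.005
for n,u,v in (('ptr',376,341),('linelow',375,402),('tail',376,449)): print(n,Rm.T@(onz(w,u/1.5-.2,v/1.5-.2,zt)-s['tcp_pos']))
for row in (202,205,208): print(row,' '.join(str(a) for a in g[row,208:292:1]))
print(g[195:305,250])
E
```

```text
brass 236 115 15 12 151
L [ 0.06187853 -0.01125965  0.10435193]
R [0.06188922 0.0002982  0.10435366]
flat [ 0.06450021 -0.0054628   0.10435316]
bot [ 0.05545217 -0.00552504  0.10435191]
[239  70  10  11  41] [ 0.09463807 -0.00495814]
[229 101  31  32 595] [ 0.06230587 -0.00514518]
[199 108  11  17 140] [ 0.06138734 -0.03940717]
[241 151   6   9  40] [ 0.02814735 -0.00569204]
ptr [ 0.02071121  0.00029557 -0.00499711]
linelow [-7.68326074e-04 -7.38633572e-06 -5.00010674e-03]
tail [-0.01879274  0.00033018 -0.00500253]
202 129 131 132 130 132 129 131 133 133 130 130 127 129 132 131 132 134 130 130 131 132 132 130 129 80 77 32 23 33 36 34 34 36 29 33 29 30 27 29 34 29 33 36 30 33 38 31 27 34 35 31 34 32 31 24 39 30 29 32 32 49 101 124 131 133 131 131 133 131 131 129 129 131 132 131 131 131 133 128 132 130 131 132 130
205 130 131 132 131 129 132 129 128 131 132 128 130 131 129 132 133 131 131 128 125 83 33 23 24 31 26 30 25 30 24 31 27 31 33 32 27 37 30 32 29 32 29 30 31 34 39 31 25 33 34 33 36 32 35 35 37 30 35 36 30 29 37 33 31 32 53 128 128 132 133 132 129 129 131 130 130 133 133 132 132 131 129 130 130
208 62 63 66 66 65 71 64 66 68 72 71 72 73 73 73 68 50 31 31 30 30 30 27 27 22 29 31 26 33 16 26 32 27 31 28 28 29 37 30 32 33 33 31 33 33 30 27 35 28 35 28 32 37 34 41 32 32 30 38 33 33 33 26 31 30 36 37 36 39 65 90 88 90 90 94 90 88 93 90 92 95 91 93 160
[129 129 129  53  31  32  31  36  36  29  30  33  27  31  44  94 145 145
 146 146 145 145 144 143 144 145 146 147 159 130  31  28  49 121 169 170
 170 168 168 167 168 168 167 168 166 167 168 166 167 168 168 168 165 166
 168 167 167 167 167 171 166 168 166 167 166 167 167 167 166 168 169 168
 165 130  35  30  36  28  36  31  36  32  33  34  34  34  31  32  30  37
  36  27  35  36  32  34  34  29  34  33  35  35  31  32  34  59  79  82
  77  78]
```

drive_tool:
  plan:
    - [0.0304, -0.0028, 0, 0, 0, 0, -1]
    - [0.0304, -0.0029, 0, 0, 0, 0, -1]
    - [0, 0, 0.03, 0, 0, 0, -1]
    - [0, 0, 0.026, 0, 0, 0, -1]
    - [0, 0, 0.004, 0, 0, 0, -1]
    - [0, 0, 0, 0, 0, 0, -1]
    - [0, 0, 0, 0, 0, 0, -1]
    - [0, 0, 0, 0, 0, 0, -1]

```text
t: 7.6
tcp_pos: [0.481, 0.1293, 0.1405]
tool_rot: [1.0, 0.012, 0.001, -0.0]
force: [-0.3, -0.1, -1.0]
finger_gap: 0.135
gripper_force: 58.7
```

```bash
python3 - <<'E'
from h import *
a=snap('scene'); s=manip.sense(); print(s['t'],s['tcp_pos'],s['force'])
w=snap('wrist'); im=np.hstack([w['image'][60:260,150:350],cv2.resize(a['image'][180:260,210:290],(200,200))])
cv2.imwrite('pics/w4.png',cv2.resize(im[...,::-1],None,fx=2,fy=2))
# ring/small/large marks projected from plate, tool frame
Rm=R.from_quat(s['tool_rot']).as_matrix(); g=w['image'].max(-1)
d=(g<70).astype(np.uint8); n,l,st,ce=cv2.connectedComponentsWithStats(d)
for k in range(1,n):
    if 25<st[k,4]<900 and 50<ce[k][1]<280: print(st[k],(Rm.T@(onz(w,*ce[k],.07)-s['tcp_pos']))[:2])
E
```

```text
7.65 [0.48084701 0.12938081 0.1405086 ] [ 0.33476401  0.47063502 -0.60475322]
[157   4  11 131 159] [ 0.09514533 -0.05498043]
[360 105   7  11  38] [0.06897853 0.07379802]
[167 136   3  26  29] [ 0.04429488 -0.0554302 ]
[116 153   5  33  71] [ 0.03031761 -0.09126361]
[247 159  12  12  61] [0.03291102 0.0017046 ]
[169 163   3  25  26] [ 0.02579752 -0.05557872]
[ 17 184   9  17  38] [ 0.01437431 -0.1623499 ]
[ 41 184   8  20  93] [ 0.01160307 -0.14626722]
[199 200  13  19 178] [-0.00035615 -0.03282329]
```

View pics/w4.png

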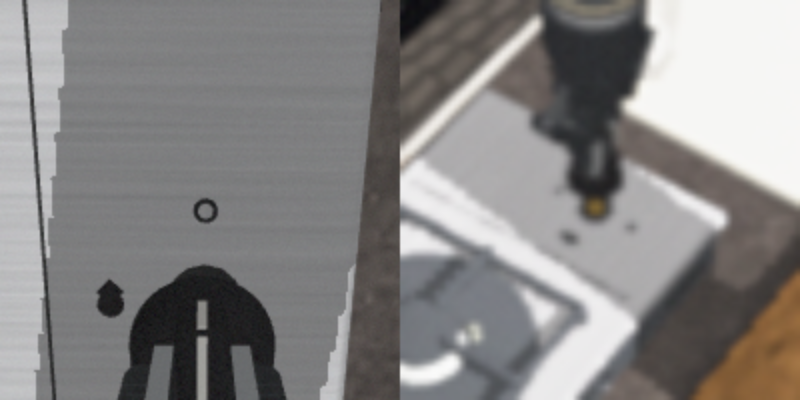

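The off ring sits at tool (0.033, 0.0017), so the stem is about 1 mm off in y. I'll correct that while descending.

drive_tool:
  plan:
    - [-0.0008, 0.0009, 0, 0, 0, 0, -1]
    - [0, 0, 0.004, 0, 0, 0, -1]
    - [0, 0, 0.003, 0, 0, 0, -1]
    - [0, 0, 0.002, 0, 0, 0, -1]
    - [0, 0, 0.002, 0, 0, 0, -1]
    - [0, 0, 0, 0, 0, 0, -1]
    - [0, 0, 0, 0, 0, 0, -1]

```text
t: 8.4
tcp_pos: [0.4792, 0.1285, 0.1289]
tool_rot: [1.0, 0.012, -0.0, 0.0]
force: [-2.0, -1.3, 8.0]
finger_gap: 0.14
gripper_force: 59.7
```

drive_tool:
  plan:
    - [0, 0, 0.002, 0, 0, 0, -1]
    - [0, 0, 0, 0, 0, 0, -1]

```text
t: 8.6
tcp_pos: [0.4793, 0.1285, 0.127]
tool_rot: [1.0, 0.012, 0.0, 0.0]
force: [-2.8, -0.8, 8.6]
finger_gap: 0.134
gripper_force: 59.9
```

The force is pushing the knob toward -x, which means the rim is sitting on the stem's bevel. I'll back off, shift and try again.

drive_tool:
  plan:
    - [0, 0, -0.004, 0, 0, 0, -1]
    - [-0.001, 0.0003, 0, 0, 0, 0, -1]
    - [0, 0, 0, 0, 0, 0, -1]
    - [0, 0, 0.002, 0, 0, 0, -1]
    - [0, 0, 0.002, 0, 0, 0, -1]
    - [0, 0, 0, 0, 0, 0, -1]

```text
t: 9.2
tcp_pos: [0.4787, 0.1282, 0.1268]
tool_rot: [1.0, 0.012, 0.0, -0.0]
force: [-1.3, 0.2, 9.5]
finger_gap: 0.135
gripper_force: 59.9
```

drive_tool:
  plan:
    - [0, 0, -0.005, 0, 0, 0, -1]
    - [-0.0008, 0, 0, 0, 0, 0, -1]
    - [0, 0, 0, 0, 0, 0, -1]
    - [0, 0, 0, 0, 0, 0, -1]

```text
t: 9.6
tcp_pos: [0.4769, 0.1281, 0.1307]
tool_rot: [1.0, 0.012, -0.001, 0.0]
force: [0.3, -0.2, -0.7]
finger_gap: 0.139
gripper_force: 58.9
```

drive_tool:
  plan:
    - [0, 0, 0.003, 0, 0, 0, -1]
    - [0, 0, 0.002, 0, 0, 0, -1]
    - [0, 0, 0, 0, 0, 0, -1]
    - [0, 0, 0, 0, 0, 0, -1]

```text
t: 10.0
tcp_pos: [0.4772, 0.1282, 0.1268]
tool_rot: [1.0, 0.012, -0.0, 0.0]
force: [-2.4, -0.6, 9.0]
finger_gap: 0.132
gripper_force: 59.9
```

```bash
python3 - <<'E'
from h import *
s=manip.sense(); print(s['t'],s['tcp_pos'],s['force'],s['ft_torque'],R.from_quat(s['tool_rot']).as_rotvec())
w=snap('wrist'); a=snap('scene'); b=snap('top')
s=manip.sense(); print(s['t'],s['tcp_pos'],s['force'],s['ft_torque'])
Rm=R.from_quat(s['tool_rot']).as_matrix(); g=w['image'].max(-1)
d=(g<70).astype(np.uint8); n,l,st,ce=cv2.connectedComponentsWithStats(d)
for k in range(1,n):
    if 25<st[k,4]<900 and 150<ce[k][1]<250 and 190<ce[k][0]<270: print(st[k],(Rm.T@(onz(w,*ce[k],.07)-s['tcp_pos']))[:2], onz(w,*ce[k],.07))
zt=s['tcp_pos'][2]+.005
im=np.hstack([w['image'][150:310,170:330],cv2.resize(a['image'][190:240,225:275],(160,160),interpolation=cv2.INTER_CUBIC)])
cv2.imwrite('pics/w5.png',cv2.resize(im[...,::-1],None,fx=2.5,fy=2.5,interpolation=cv2.INTER_CUBIC))
E
```

```text
10.0 [0.4772011  0.12815314 0.12681147] [-2.40490902 -0.62423763  9.01739916] [-0.020213    0.42735498 -0.04062705] [ 3.14133609e+00  3.70215198e-02 -8.87891147e-04]
10.15 [0.47718786 0.12815191 0.12689021] [-2.39328453  1.19943201  8.62507482] [-0.01689971  0.40139019  0.02708299]
[245 158  13  13  73] [0.03673435 0.00056987] [0.51389897 0.1284476  0.07      ]
[193 202  14  19 206] [ 0.00349553 -0.03406825] [0.4798491  0.16228879 0.07      ]
```

View pics/w5.png

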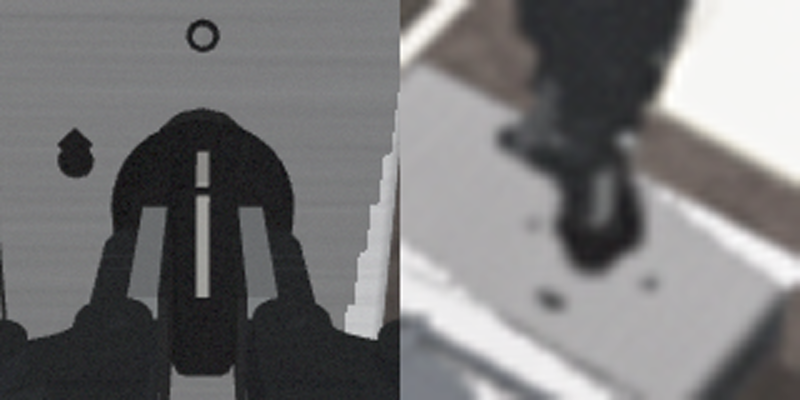

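The marks now put the stem at tool x = +3.8 mm with the knob at +0.9 mm, so I went the wrong way. The target TCP x is about 0.480, so I'll lift, recentre and descend gently.

drive_tool:
  plan:
    - [0, 0, -0.005, 0, 0, 0, -1]
    - [0, 0, -0.002, 0, 0, 0, -1]
    - [0.003, 0, 0, 0, 0, 0, -1]
    - [0, 0, 0, 0, 0, 0, -1]
    - [0, 0, 0, 0, 0, 0, -1]
    - [0, 0, 0, 0, 0, 0, -1]

```text
t: 10.75
tcp_pos: [0.4803, 0.1282, 0.133]
tool_rot: [1.0, 0.012, -0.0, 0.0]
force: [0.3, -1.0, -1.0]
finger_gap: 0.133
gripper_force: 58.9
```

```bash
cat >> h.py <<'E'
def marks():
    w=snap('wrist'); s=manip.sense(); Rm=R.from_quat(s['tool_rot']).as_matrix(); g=w['image'].max(-1)
    print(s['t'],s['tcp_pos'],s['force'],s['ft_torque'])
    d=(g<70).astype(np.uint8); n,l,st,ce=cv2.connectedComponentsWithStats(d)
    for k in range(1,n):
        if 25<st[k,4]<900 and 150<ce[k][1]<250 and 190<ce[k][0]<270: print(st[k],(Rm.T@(onz(w,*ce[k],.07)-s['tcp_pos']))[:2])
    return w,s
E
python3 -c "
from h import *
marks()"
```

```text
10.8 [0.48028948 0.12821912 0.13301216] [0.45710758 0.66090791 0.40320016] [-0.00506845  0.05217942 -0.02290739]
[245 161  12  12  66] [0.03343962 0.00042581]
[195 203  14  19 195] [ 0.00033671 -0.03406924]
```

drive_tool:
  plan:
    - [0, 0, 0.003, 0, 0, 0, -1]
    - [0, 0, 0.001, 0, 0, 0, -1]
    - [0, 0, 0.001, 0, 0, 0, -1]
    - [0, 0, 0, 0, 0, 0, -1]

```text
t: 11.2
tcp_pos: [0.4808, 0.1282, 0.1282]
tool_rot: [1.0, 0.012, 0.0, -0.0]
force: [0.8, -0.4, 0.0]
finger_gap: 0.134
gripper_force: 58.9
```

drive_tool:
  plan:
    - [0, 0, 0.001, 0, 0, 0, -1]
    - [0, 0, 0.001, 0, 0, 0, -1]
    - [0, 0, 0, 0, 0, 0, -1]

```text
t: 11.5
tcp_pos: [0.4808, 0.1282, 0.1263]
tool_rot: [1.0, 0.012, 0.0, -0.0]
force: [0.7, -0.2, -1.0]
finger_gap: 0.136
gripper_force: 58.8
```

```bash
python3 -c "
from h import *
marks()"
```

```text
11.55 [0.4807517  0.12823866 0.1262992 ] [ 1.55862198  0.04484805 -0.84275335] [ 0.05125918 -0.28128191 -0.00956509]
[245 164  13  12  69] [0.03307941 0.00060586]
[193 207  14  19 200] [-0.00011993 -0.03407371]
```

It's entering: there's no vertical force where the knob was blocked before. Continuing down.

drive_tool:
  plan:
    - [0.0005, 0, 0.002, 0, 0, 0, -1]
    - [0, 0, 0.002, 0, 0, 0, -1]
    - [0, 0, 0.002, 0, 0, 0, -1]
    - [0, 0, 0, 0, 0, 0, -1]

```text
t: 11.95
tcp_pos: [0.4809, 0.1282, 0.12]
tool_rot: [1.0, 0.012, -0.0, -0.0]
force: [-0.3, 0.4, -1.4]
finger_gap: 0.136
gripper_force: 58.8
```

drive_tool:
  plan:
    - [0, 0, 0.001, 0, 0, 0, -1]
    - [0, 0, 0.001, 0, 0, 0, -1]
    - [0, 0, 0.001, 0, 0, 0, -1]
    - [0, 0, 0.001, 0, 0, 0, -1]
    - [0, 0, 0, 0, 0, 0, -1]

```text
t: 12.45
tcp_pos: [0.4809, 0.1282, 0.1162]
tool_rot: [1.0, 0.012, -0.0, 0.0]
force: [0.9, 0.4, -0.7]
finger_gap: 0.138
gripper_force: 58.8
```

drive_tool:
  plan:
    - [0, 0, 0.001, 0, 0, 0, -1]
    - [0, 0, 0.001, 0, 0, 0, -1]
    - [0, 0, 0.001, 0, 0, 0, -1]
    - [0, 0, 0, 0, 0, 0, -1]

```text
t: 12.85
tcp_pos: [0.481, 0.1282, 0.1139]
tool_rot: [1.0, 0.012, 0.0, 0.0]
force: [-1.8, -0.3, 7.7]
finger_gap: 0.138
gripper_force: 59.6
```

drive_tool:
  plan:
    - [0, 0, 0.001, 0, 0, 0, -1]
    - [0, 0, 0.001, 0, 0, 0, -1]
    - [0, 0, 0, 0, 0, 0, -1]

```text
t: 13.15
tcp_pos: [0.481, 0.1283, 0.1122]
tool_rot: [1.0, 0.012, 0.0, 0.0]
force: [-1.5, 0.6, 8.7]
finger_gap: 0.139
gripper_force: 59.8
```

drive_tool:
  plan:
    - [0, 0, 0.001, 0, 0, 0, -1]
    - [0, 0, 0.001, 0, 0, 0, -1]
    - [0, 0, 0, 0, 0, 0, -1]

```text
t: 13.45
tcp_pos: [0.481, 0.1282, 0.1103]
tool_rot: [1.0, 0.012, 0.0, 0.0]
force: [-2.2, 0.4, 9.3]
finger_gap: 0.136
gripper_force: 60.0
```

drive_tool:
  plan:
    - [0, 0, 0.001, 0, 0, 0, -1]
    - [0, 0, 0.001, 0, 0, 0, -1]
    - [0, 0, 0, 0, 0, 0, -1]

```text
t: 13.75
tcp_pos: [0.481, 0.1282, 0.1085]
tool_rot: [1.0, 0.012, 0.0, 0.0]
force: [-0.6, -0.3, 10.9]
finger_gap: 0.132
gripper_force: 60.1
```

drive_tool:
  plan:
    - [0, 0, 0.001, 0, 0, 0, -1]
    - [0, 0, 0, 0, 0, 0, -1]

```text
t: 13.95
tcp_pos: [0.4811, 0.1283, 0.1082]
tool_rot: [1.0, 0.012, 0.0, 0.0]
force: [-2.7, -0.1, 16.5]
finger_gap: 0.136
gripper_force: 61.3
```

The stem is at its stop: 16.5 N, against the spring's 12.6 N. I'll press slightly more, then turn about the stem axis.

drive_tool:
  plan:
    - [0, 0, 0.0007, 0, 0, 0, -1]
    - [0, 0, 0, 0, 0, -3, -1]
    - [0, 0.0001, 0, 0, 0, -5, -1]
    - [0, 0.0001, 0, 0, 0, -5, -1]
    - [0, 0.0001, 0, 0, 0, -5, -1]
    - [0, 0.0001, 0, 0, 0, -5, -1]
    - [0, 0, 0, 0, 0, 0, -1]
  newtons: 70

```text
t: 14.65
tcp_pos: [0.4822, 0.1286, 0.1082]
tool_rot: [0.977, 0.211, 0.002, -0.0]
force: [-2.4, 3.5, 20.6]
finger_gap: 0.13
gripper_force: 71.3
```

```bash
python3 -c "
from h import *
s=manip.sense();print(s['t'],s['tcp_pos'],s['force'],s['ft_torque'],R.from_quat(s['tool_rot']).as_matrix()[:,[0,2]].T)"
```

```text
14.65 [0.48221252 0.12855831 0.10819536] [-2.36487137  3.54473142 20.55946546] [ 0.43602536  0.52200747 -0.02520628] [[ 0.91071945  0.4130064   0.00397366]
 [ 0.00380355  0.00123404 -0.99999201]]
```

drive_tool:
  plan:
    - [-0.0003, 0, 0, 0, 0, -5, -1]
    - [-0.0003, 0, 0, 0, 0, -5, -1]
    - [0, 0, 0, 0, 0, -5, -1]
    - [0, 0, 0, 0, 0, -5, -1]
    - [0, 0, 0, 0, 0, -5, -1]
    - [0, 0, 0, 0, 0, -5, -1]
    - [0, 0, 0, 0, 0, 0, -1]

```text
t: 15.35
tcp_pos: [0.482, 0.1286, 0.1082]
tool_rot: [0.89, 0.457, 0.002, 0.0]
force: [-2.6, 3.6, 19.0]
finger_gap: 0.132
gripper_force: 71.2
```

```bash
python3 -c "
from h import *
s=manip.sense();print(s['t'],s['tcp_pos'],s['force'],s['ft_torque'],R.from_quat(s['tool_rot']).as_matrix()[:,[0,2]].T)"
```

```text
15.35 [0.4820293  0.12862177 0.10822413] [-2.59576642  3.63947923 19.04447265] [0.69629714 0.41894518 0.02137068] [[ 0.5824457   0.8128588   0.00419288]
 [ 0.00468235  0.00180303 -0.99998741]]
```

drive_tool:
  plan:
    - [0, 0, 0, 0, 0, -5, -1]
    - [0, 0, 0, 0, 0, -5, -1]
    - [0, 0, 0, 0, 0, -5, -1]
    - [0, 0, 0, 0, 0, -5, -1]
    - [0, 0, 0, 0, 0, -5, -1]
    - [0, 0, 0, 0, 0, -5, -1]
    - [0, 0, 0, 0, 0, -5, -1]
    - [0, 0, 0, 0, 0, -5, -1]
    - [0, 0, 0, 0, 0, -5, -1]
    - [0, 0, 0, 0, 0, 0, -1]

```text
t: 16.35
tcp_pos: [0.4816, 0.129, 0.1082]
tool_rot: [0.647, 0.762, 0.002, 0.001]
force: [-2.0, 5.4, 18.9]
finger_gap: 0.136
gripper_force: 71.3
```

```bash
python3 -c "
from h import *
w=snap('wrist');s=manip.sense();x=R.from_quat(s['tool_rot']).as_matrix()
print(s['t'],s['tcp_pos'],s['force'],s['ft_torque'],s['q'],x[:,2],'yaw',np.arctan2(x[1,0],x[0,0]))
b=snap('top');im=np.hstack([w['image'][100:340,120:400],cv2.resize(b['image'][170:230,150:250],(400,240))])
cv2.imwrite('pics/w6.png',im[...,::-1])"
```

```text
16.4 [0.48157325 0.12902624 0.10820811] [-2.99457765  4.90562552 20.38373809] [0.98224096 0.45886759 0.01227981] [ 0.03589812  0.58174077  1.86890606  0.00367687  0.68701128 -0.1290037 ] [ 0.00385161  0.0024718  -0.99998953] yaw 1.732863790639561
```

View pics/w6.png

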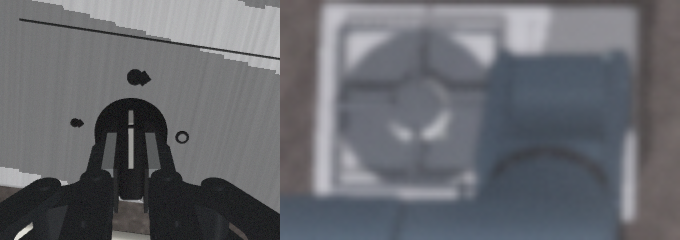

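The pointer is just past the large-flame mark, which shows at (135,77), and the knob is still vertical in the fingers. I'll take back part of the overshoot, which is within the D's play.

drive_tool:
  plan:
    - [0, 0, 0, 0, 0, 2, -1]
    - [0, 0, 0, 0, 0, 2, -1]
    - [0, 0, 0, 0, 0, 0, -1]
    - [0, 0, 0, 0, 0, 0, -1]
    - [0, 0, 0, 0, 0, 0, -1]

```text
t: 16.95
tcp_pos: [0.4818, 0.1287, 0.1082]
tool_rot: [0.674, 0.739, 0.002, 0.001]
force: [-2.2, 4.7, 19.7]
finger_gap: 0.129
gripper_force: 71.2
```

```bash
python3 -c "
from h import *
s=manip.sense();x=R.from_quat(s['tool_rot']).as_matrix()
print(s['t'],s['tcp_pos'],s['force'],s['qd'].round(3),'yaw',np.arctan2(x[1,0],x[0,0]))
print(manip.sign_off())"
```

```text
16.95 [0.48179032 0.12870906 0.10821599] [-2.18909578  4.70186877 19.68255541] [-0.002 -0.    -0.002 -0.001  0.     0.001] yaw 1.663182335918305
the job is handed in; nothing more can be done
None
```

The knob is fully home on the stem, pressed to its stop with about 20 N and turned about 94° anticlockwise to the large-flame mark, still gripped; the job was handed in at 17 s. The stem itself can't be seen under the knob, so its angle is inferred. My first tries at fitting it were off-centre and pressed the stem with about 9 N before I recentred.

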